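Open the splash-guard gate on the casting bench and hold it wide

TASK

Stand the metal casting mould that blocks the gate's swing upright on the small dark wooden board. Then squeeze the two catches of the splash guard fully, between the fingers, one after the other: first the front one (nearer the robot), then the rear one; then swing the gate out past its detent. Finish while still holding the gate wide open, about 75 degrees, with the gripper (it swings back if let go), and leave the pan, the cup and the brush where they are.

Things in the scene. Friction and masses are not known exactly. Their poses are not given: they have to be found in the camera images.
- guard: sheet-steel splash guard fixed to the bench, 300 x 390 mm, walls 100 tall. Origin on the bench under the gate's plane; +x into the guard through the gate, +y along the shut gate to the hinge. Grey latch box, 125 tall: x -60 to 100, y -104 to -200 mm. Detent post, 160 tall: x -15 to 15, y 162 to 182 mm. Keeper pins on the gate reach 158 mm high
- gate (a joint): aluminium gate, 12 thick, 185 mm from hinge axis to free end, top edge 125 mm high: 0 = shut, grows in rad as it swings out to the guard's -x (clockwise from above), stop at 1.5. Locked by both catches. A spring pulls it shut (1.3 N at the handle when shut, 3.7 N wide open); a detent at about 0.2 to 0.9 rad adds up to 6 N; let go beyond it, it swings back to rest at about 0.9
- gate_hinge (a point): point on the gate's vertical hinge axis, at the height of the handle's middle (157.5 mm), +y of the gate's panel; turns with the gate
- handle (a point): wooden handle of the gate: an upright round post, 16 mm diameter, 65 tall, on the gate's top edge from 125 to 190 mm above the bench, 120 mm from the hinge axis; this point is its middle; turns with the gate
- front_catch (a joint): sliding catch: 0 = bolt out, gate locked; grows in m as its tab is squeezed along the guard's -y towards its rest, full travel 0.018 (fully squeezed, gate free of it above 0.015). Resists with about 4 N and stays where it is left
- rear_catch (a joint): sliding catch: 0 = bolt out, gate locked; grows in m as its tab is squeezed along the guard's -y towards its rest, full travel 0.018 (fully squeezed, gate free of it above 0.015). Resists with about 4 N and stays where it is left
- front_tab (a point): moving tab of the front catch, on top of the latch box, on the robot's side of the gate plane (guard x -38, y -122 mm when out): steel plate 24 wide (across the squeeze), 8 thick, 46 tall; this point is its centre, height 157 above the bench
- front_rest (a point): fixed rest of the front catch, 42 mm from the tab's centre in the guard's -y (50 mm over both outer faces, 32 when fully squeezed): steel plate 24 wide (across the squeeze), 8 thick, 46 tall; this point is its centre, height 157 above the bench
- rear_tab (a point): moving tab of the rear catch, behind the gate plane (guard x 75, y -122 mm when out): steel plate 24 wide (across the squeeze), 8 thick, 46 tall; this point is its centre, height 157 above the bench
- rear_rest (a point): fixed rest of the rear catch, 42 mm from its tab's centre in the guard's -y (50 mm over both, 32 squeezed): steel plate 24 wide (across the squeeze), 8 thick, 46 tall; this point is its centre, height 157 above the bench
- mould_center (a point): centre of the loose aluminium two-half casting mould, a block 50 (x) x 40 (y) x 75 tall (z), 0.3 to 0.6 kg, standing in front of the gate; half-way up
- mould: the same mould; origin at the centre of its underside
- board: dark wooden board fixed on the bench, 150 x 150 x 12 mm thick, left or right of the guard; origin at the centre of its underside (top is 12 mm up)
- pan: bystander: round steel pan, 144 mm diameter, 30 tall, origin under its centre
- cup: bystander: cardboard cup with a black lid, 78 mm diameter, 112 tall, origin under its centre
- brush: bystander: wooden-handled brush, 200 mm long, lying along its x; origin under its middle
There are look-alikes about, which are no part of the job. What is meant by the mould is not blue or pink, and is the larger of those in its own colour.

How it is judged:
By the outcome, as a careful person would: the job done as asked, in the order asked, and still so for the second after the job is handed in, while the arm keeps its last pose, push and grip.
It also fails if it takes over 72 s, if anything falls off the work surface, if the arm or the gripper's body presses on something with over 40 N, if the wrist force passes 120 N, or if a joint passes its speed limit or range.

ROBOT

A 7-joint arm with a two-finger parallel gripper is mounted at the origin on the work surface. World frame = base frame: x ahead of the robot, y to its left, z up, the work surface at z = 0. Lengths are in m, angles in rad, forces in N, time in s.
With the tool pointing down it reaches from about 0.425 to 0.875 m from the base axis. Payload 9.9 kg.
Tool frame: the origin (TCP) lies midway between the tips of the shut fingers; the grasp point (between the pads) lies 19 mm behind it; z points along the fingers, y is the direction in which the jaws open and shut (so a half turn about z gives the same grasp; the last joint's range is limited). The gripper opens to 85 mm and grips with 20 to 120 N. Pads are 22 mm wide; open, the fingers measure 114 mm over their backs; the gripper's body (76 mm by 85 mm) begins 54 mm behind the grasp point. The pads swing forward as they close: fully open they stand 13 mm farther back than shut.
Start: joints at [1.158, 0.576, 0.025, 1.437, -0.015, 1.129, -0.057], TCP at [0.218, -0.639, 0.231] pointing down, gripper open.
Joint ranges: [-2.76, 2.76], [-0.34, 2.15], [-1.52, 1.57], [0.19, 2.46], [-1.09, 4.23], [0.17, 1.99], [-2.82, 2.82]. Speed limits (rad/s): [2.22, 2.22, 3.01, 3.01, 3.14, 3.14, 3.14].

INTERFACE

Orientations are given as a rotation vector (axis times angle).
In Python, from bench import bot gives the robot as it stands. The module is installed in compiled form; this text tells all that it offers. Calls block until the motion is done:
- bot.move_to(position, orientation): joint-space move of the TCP to a pose.
- bot.line_to(position, ori=None, vel=0.15, until_force=None): straight line of the TCP; ori=None keeps the orientation; vel is the mean speed in m/s. With until_force (N) it stops when the force on the tool has changed by that much, and returns True; else False.
- bot.movej(angles): joint-space move.
- bot.ungrasp() and bot.close_gripper(f_grip=None): open the fingers fully, or close them until they stop; f_grip is the grip in N (None keeps the last).
- bot.sleep(seconds).
- bot.ik(position, orientation): joint angles nearest the present ones, or None.
- bot.state(): the state.
- bot.read_camera(name): name is "scene" or "top"; returns the picture (400x640x3 uint8, red, green, blue); there is no depth.
- bot.camera_params(name): a dict with "fx", "fy", "cx", "cy" (pixels), "R" (3x3) and "t" (3): a world point X has camera coordinates R X + t. Camera axes: x right, y down, z forward; pixel columns grow to the right and rows downward; lengths in m; the calibration is good to about 2 mm. A picture is of the moment at which its call begins. camera_params takes no time and is no camera call.
A pose or a line that the arm cannot do raises bot.MotionError and nothing moves.
- bot.finish_job(): hands the job in, once; it reports no verdict.
The state is a dict: "clock": time; "joint_positions": joint angles; "joint_velocities": joint speeds; "joint_efforts": joint torques, N m; "tcp_pos": TCP position; "tool_rot": TCP orientation; "contact_force": force on the tool from outside, world axes, zero at the start; "moment": the same for the moment, N m; "finger_gap": opening from 0.0 (shut) to 1.0 (fully open).
Only numpy, scipy, OpenCV 4.12 (cv2) and the standard library are available. Lean on these libraries where they do the work, as an engineer would, in place of code of your own. Each camera call takes 0.05 s, during which the arm holds its last target.

## Working session

There is one attempt and no reset: what is moved stays moved. The work goes in short steps, each a Python script; the robot and the scene stay as the last script left them, time stands still between calls to the robot, and variables do not carry over. Pictures are saved under pics/ and viewed, and the job is handed in when it is done.

```bash
mkdir -p pics; ls; python3 - <<'E'
from bench import bot
import cv2
for n in("scene","top"):
    im=bot.read_camera(n); cv2.imwrite(f"pics/{n}0.png",im[:,:,::-1])
    p=bot.camera_params(n); print(n,p)
s=bot.state(); print(s)
E
```

```text
pics
scene {'fx': 477.34913636613743, 'fy': 477.34913636613743, 'cx': 321.0051450902077, 'cy': 194.73539732145215, 'R': array([[-0.45166325,  0.89212336,  0.01078028],
       [ 0.75104027,  0.38670268, -0.53516311],
       [-0.48160027, -0.23361708, -0.84467996]]), 't': array([ 0.22225522, -0.34032877,  1.46232932])}
top {'fx': 385.12503772245526, 'fy': 385.12503772245526, 'cx': 317.33635199851597, 'cy': 192.86525476036286, 'R': array([[ 1.39512233e-02, -9.99902538e-01, -5.27560819e-04],
       [-9.84162988e-01, -1.36383655e-02, -1.76740513e-01],
       [ 1.76716092e-01,  2.98495220e-03, -9.84257341e-01]]), 't': array([0.00647264, 0.52859409, 1.20869614])}
{'clock': 0.1, 'joint_positions': array([ 1.1582423 ,  0.57651033,  0.02482364,  1.43784223, -0.01497304,
        1.129019  , -0.05648873]), 'joint_velocities': array([ 0.00165414, -0.00207974, -0.0009812 , -0.00240152,  0.00141936,
       -0.00079644, -0.00106367]), 'joint_efforts': array([ 5.13789273e-03, -7.67299891e+01,  2.25758694e+00, -2.86607337e+01,
        1.58844976e-02,  8.60025524e-03, -2.30440196e-05]), 'tcp_pos': array([ 0.21780644, -0.63844499,  0.23048007]), 'tool_rot': array([-3.09769246e+00, -5.13944911e-01,  5.56549840e-04]), 'contact_force': array([-0.58537482,  0.85696853,  0.71007427]), 'moment': array([0.02186355, 0.03385251, 0.0589703 ]), 'finger_gap': 1.0025612649122395}
```

View pics/scene0.png

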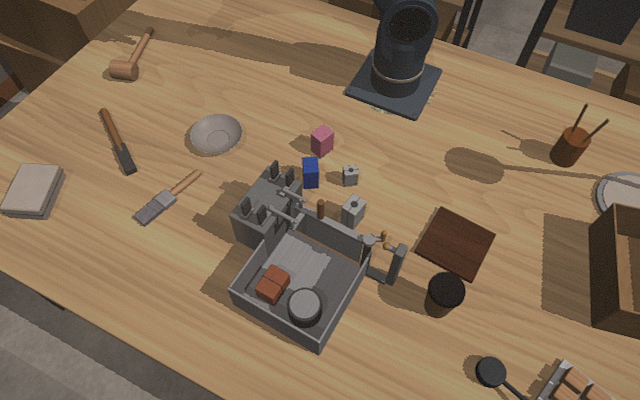

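View pics/top0.png

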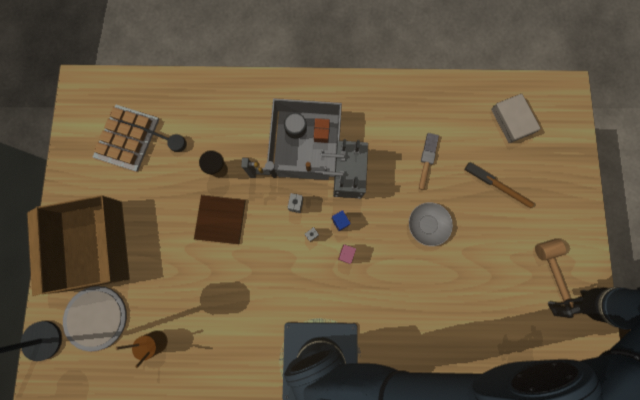

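The scene shows candidates for the mould: blue (scene 311,172 / top 341,220), pink (321,140 / 347,254), small grey (350,175 / 312,235) and large grey (353,211 / 296,203). The large grey one fits the description. The board is at scene (455,243) / top (220,219). I'll check close crops.

```bash
python3 - <<'E'
import cv2
a=cv2.imread("pics/scene0.png")[140:300,220:420]; cv2.imwrite("pics/c1.png",cv2.resize(a,None,fx=4,fy=3.75,interpolation=cv2.INTER_CUBIC)[:600])
b=cv2.imread("pics/top0.png")[90:260,190:380]; cv2.imwrite("pics/c2.png",cv2.resize(b,None,fx=3.5,fy=3.5,interpolation=cv2.INTER_CUBIC))
E
```

```text
(no output)
```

View pics/c1.png

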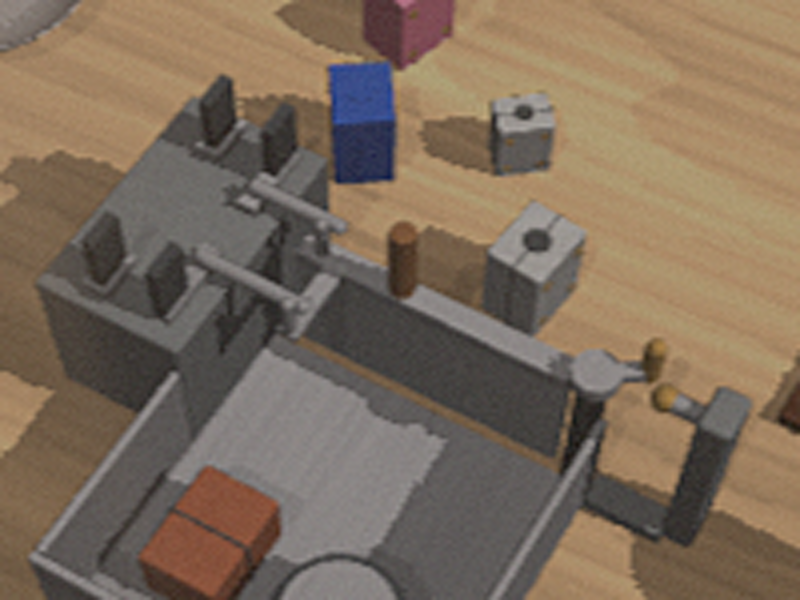

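View pics/c2.png

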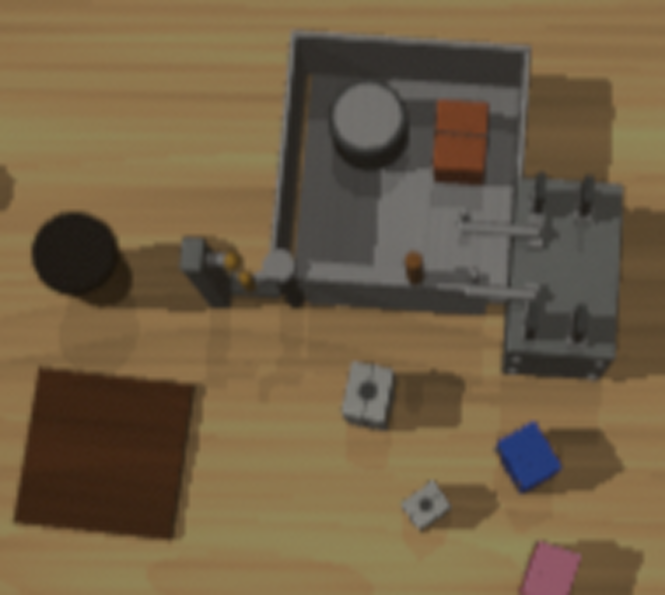

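```bash
python3 - <<'E'
import cv2
a=cv2.imread("pics/scene0.png")[155:285,225:415]; cv2.imwrite("pics/d1.png",cv2.resize(a[:100,:105],None,fx=6,fy=6,interpolation=cv2.INTER_CUBIC))
b=cv2.imread("pics/top0.png")[135:200,230:375]; cv2.imwrite("pics/d2.png",cv2.resize(b[:,90:],None,fx=9,fy=9,interpolation=cv2.INTER_CUBIC))
cv2.imwrite("pics/d3.png",cv2.resize(b[:,:90],None,fx=8,fy=8,interpolation=cv2.INTER_CUBIC))
E
```

```text
(no output)
```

View pics/d1.png

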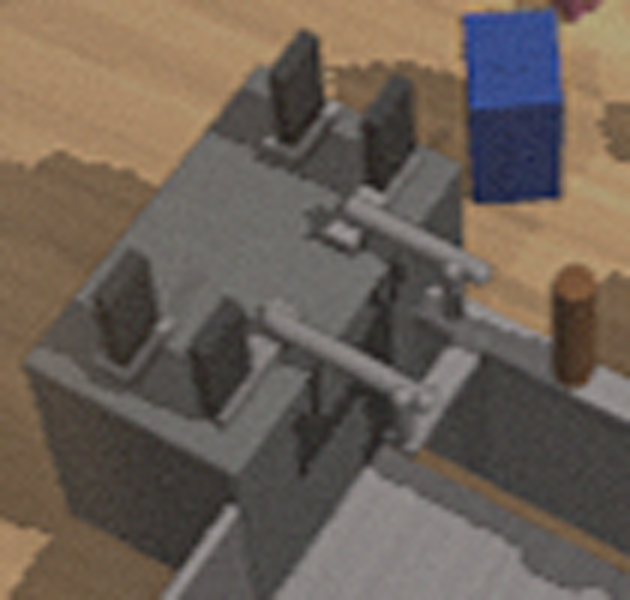

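View pics/d2.png

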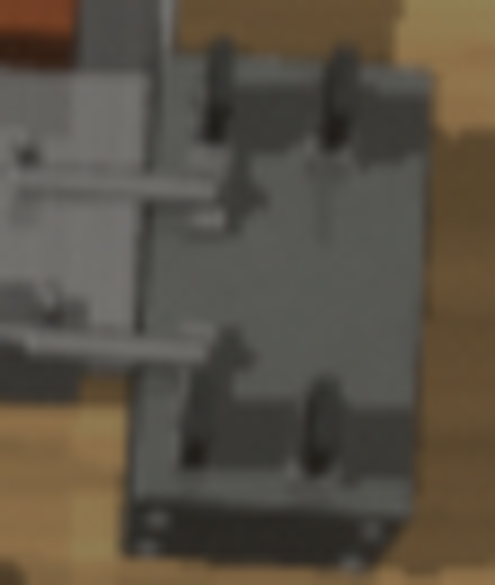

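View pics/d3.png

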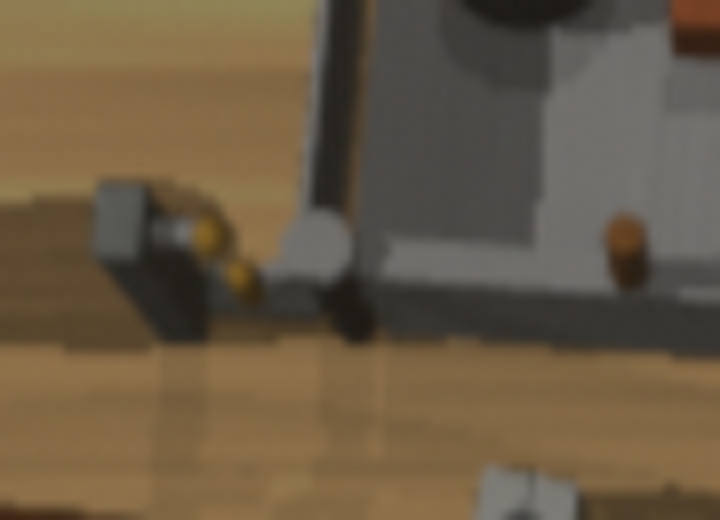

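```bash
cat > h.py <<'E'
import numpy as np, cv2
from scipy.spatial.transform import Rotation as Ro
from bench import bot
def ray(cam,uv,z):
    p=bot.camera_params(cam); R,t=p["R"],p["t"]; uv=np.atleast_2d(uv).astype(float)
    d=np.c_[(uv[:,0]-p["cx"])/p["fx"],(uv[:,1]-p["cy"])/p["fy"],np.ones(len(uv))]@R
    c=-R.T@t; return (c+d*((z-c[2])/d[:,2])[:,None])[:,:2]
def proj(cam,X):
    p=bot.camera_params(cam); q=np.atleast_2d(X)@p["R"].T+p["t"]
    return np.c_[q[:,0]/q[:,2]*p["fx"]+p["cx"],q[:,1]/q[:,2]*p["fy"]+p["cy"]]
E
python3 - <<'E'
from h import *
def px(u,o,s): return (np.array(u,float)+.5)/s-.5+np.array(o)
d2=lambda u:px(u,(320,135),9); d3=lambda u:px(u,(230,135),8); d1=lambda u:px(u,(225,155),6)
G=[];W=[]
def add(g,cam,u,z):
    G.append(g);W.append(ray(cam,u,z)[0])
for g,u in [((-60,-104),(135,495)),((-60,-200),(408,510)),((100,-200),(435,68)),((100,-104),(165,55))]: add(g,"top",d2(u),.125)
add((0,172),"top",d3((121,220)),.16)
for g,u in [((-60,-104),(462,168)),((100,-200),(28,360)),((100,-104),(238,472))]: add(g,"scene",d1(u),.125)
for g,u in [((-38,-122),(395,80)),((-38,-164),(303,38)),((75,-122),(235,302)),((75,-164),(132,255))]: add(g,"scene",d1(u),.18)
G=np.array(G)/1e3;W=np.array(W)
def fit(G,W):
    a,b=G-G.mean(0),W-W.mean(0); th=np.arctan2((a[:,0]*b[:,1]-a[:,1]*b[:,0]).sum(),(a*b).sum())
    R=np.array([[np.cos(th),-np.sin(th)],[np.sin(th),np.cos(th)]]); t=W.mean(0)-R@G.mean(0); return th,R,t
th,R,t=fit(G,W); print("guard",th,t); print(np.round((W-(G@R.T+t))@R*1e3,1))
for c in(slice(0,5),slice(5,12)): print(fit(G[c],W[c])[0::2])
hp=ray("top",d3((627,228)),.19); hs=ray("scene",d1((576,272)),.19)
print("handle top",hp,hs,(hp-t)@R,(hs-t)@R)
hing=ray("top",d3((320,245)),.13); print("hinge cap z.13",(hing-t)@R)
# mould, board
im=cv2.imread("pics/top0.png");hsv=cv2.cvtColor(im,cv2.COLOR_BGR2HSV)
g=cv2.inRange(hsv,(0,0,115),(180,70,255)); g[:185]=0;g[225:]=0;g[:,:280]=0;g[:,310:]=0
c=max(cv2.findContours(g,0,2)[0],key=cv2.contourArea); r=cv2.minAreaRect(c); bx=cv2.boxPoints(r); print(r); w=ray("top",bx,.075); print("mould",w.mean(0),np.linalg.norm(np.roll(w,-1,0)-w,axis=1),w)
b=cv2.inRange(hsv,(0,60,0),(20,255,80)); b[:190]=0;b[250:]=0;b[:,:188]=0;b[:,252:]=0
c=max(cv2.findContours(b,0,2)[0],key=cv2.contourArea); r=cv2.minAreaRect(c); w=ray("top",cv2.boxPoints(r),.012);print("board",w.mean(0),np.linalg.norm(np.roll(w,-1,0)-w,axis=1),w)
a=cv2.resize(im[185:250,185:320],None,fx=5.5,fy=5.5,interpolation=cv2.INTER_CUBIC);cv2.imwrite("pics/e1.png",a)
s=cv2.imread("pics/scene0.png")[185:235,330:375];cv2.imwrite("pics/e2.png",cv2.resize(s,None,fx=11,fy=11,interpolation=cv2.INTER_CUBIC))
E
```

```text
guard -0.06386778234574375 [0.58533274 0.06299345]
[[  6.8  -1.6]
 [  8.8   1.6]
 [  5.6   1. ]
 [  3.   -1.1]
 [  3.   -1.3]
 [  4.4   0.8]
 [  0.4   3.6]
 [ -0.7   0.9]
 [ -7.7  -2.9]
 [ -6.2  -1. ]
 [-10.    0.3]
 [ -7.4  -0.3]]
(np.float64(-0.05525421633770878), array([0.58997658, 0.06229784]))
(np.float64(-0.05360495440989854), array([0.58002158, 0.06319512]))
handle top [[0.59095198 0.04210662]] [[0.58153501 0.04199003]] [[ 0.00694087 -0.0204856 ]] [[-0.00244946 -0.02120298]]
hinge cap z.13 [[0.00650511 0.09962656]]
((294.40386962890625, 200.98077392578125), (11.7669677734375, 14.708709716796875), 11.309932708740234)
mould [0.49633406 0.08617551] [0.04718412 0.03758392 0.04712919 0.03733237] [[0.47652883 0.10853605]
 [0.52304602 0.10063085]
 [0.5160909  0.06369608]
 [0.46967051 0.07183905]]
board [0.44227469 0.33622539] [0.15139475 0.15388129 0.15078269 0.15069104] [[0.37680073 0.41752689]
 [0.52774766 0.40589097]
 [0.50730559 0.25337351]
 [0.35724476 0.26811019]]
```

View pics/e1.png

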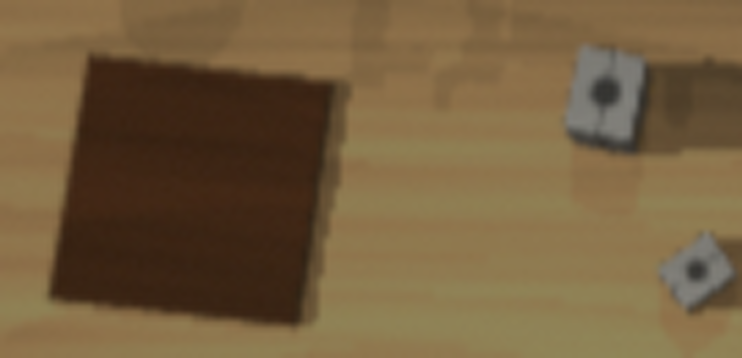

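View pics/e2.png

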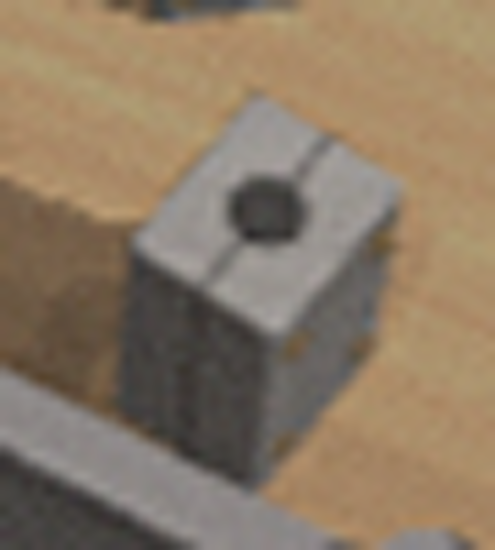

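```bash
python3 - <<'E'
from h import *
def px(u,o,s): return (np.array(u,float)+.5)/s-.5+np.array(o)
d2=lambda u:px(u,(320,135),9); d3=lambda u:px(u,(230,135),8); d1=lambda u:px(u,(225,155),6)
e1=lambda u:px(u,(185,185),5.5); e2=lambda u:px(u,(330,185),11)
def P(c):
    p=bot.camera_params(c); return np.array([[p["fx"],0,p["cx"]],[0,p["fy"],p["cy"]],[0,0,1]])@np.c_[p["R"],p["t"]]
for c in("top","scene"):
    p=bot.camera_params(c); print(c,-p["R"].T@p["t"])
L={"hole":(e1((605,92)),e2((268,210)),.075),"hand":(d3((627,228)),d1((576,272)),.19),"bFL":(d2((135,495)),d1((462,168)),.125),"bRR":(d2((435,68)),d1((28,360)),.125),"bRL":(d2((165,55)),d1((238,472)),.125)}
for k,(a,b,z) in L.items():
    X=cv2.triangulatePoints(P("top"),P("scene"),a,b); X=(X[:3]/X[3]).ravel()
    print(k,X,z,ray("top",a,z),ray("scene",b,z),proj("top",X)-a,proj("scene",X)-b)
# mould top corners from both
w=ray("top",[e1(u) for u in[(583,45),(648,58),(634,140),(568,130)]],.075);print(w,w.mean(0),np.linalg.norm(np.roll(w,-1,0)-w,axis=1))
w=ray("scene",[e2(u) for u in[(257,95),(400,187),(275,332),(135,240)]],.075);print(w,w.mean(0),np.linalg.norm(np.roll(w,-1,0)-w,axis=1))
E
```

```text
top [0.30653638 0.01007327 1.28309545]
scene [1.06024333 0.27495208 1.05067289]
hole [0.49385608 0.0866417  0.08036019] 0.075 [[0.49517871 0.08555864]] [[0.4904019  0.08652605]] [[-0.45230248  0.14568173]] [[-0.40769311 -0.04774885]]
hand [0.58760889 0.04358165 0.20023278] 0.19 [[0.59095198 0.04210662]] [[0.58153501 0.04199003]] [[-0.61692193  0.2198061 ]] [[-0.58410456 -0.08085699]]
bFL [ 0.52450026 -0.03715363  0.12650942] 0.125 [[ 0.5254819  -0.03895345]] [[ 0.5232683  -0.03649366]] [[-0.5695276   0.21618612]] [[-0.51476356 -0.07789653]]
bRR [ 0.67533289 -0.13920654  0.12949072] 0.125 [[ 0.67798893 -0.14232656]] [[ 0.67298089 -0.13943692]] [[-0.80818996  0.36408636]] [[-0.79491339 -0.15338165]]
bRL [ 0.67954222 -0.04640167  0.12816885] 0.125 [[ 0.681402   -0.04844737]] [[ 0.67785019 -0.04620921]] [[-0.60514082  0.24850322]] [[-0.60335637 -0.10185788]]
[[0.52255933 0.09897936]
 [0.51543682 0.06115481]
 [0.46749139 0.06820727]
 [0.47276232 0.10630627]] [0.49456246 0.08366193] [0.03848931 0.04846134 0.03846188 0.05033315]
[[0.46452795 0.07193253]
 [0.4718679  0.10970934]
 [0.5175453  0.10068547]
 [0.5105204  0.0640542 ]] [0.49111539 0.08659539] [0.03848327 0.04656023 0.03729878 0.04666234]
```

```bash
python3 - <<'E'
import cv2
s=cv2.imread("pics/scene0.png")[225:280,355:420];cv2.imwrite("pics/f1.png",cv2.resize(s,None,fx=9,fy=9,interpolation=cv2.INTER_CUBIC))
s=cv2.imread("pics/scene0.png")[195:290,405:505];cv2.imwrite("pics/f2.png",cv2.resize(s,None,fx=6,fy=6,interpolation=cv2.INTER_CUBIC))
E
```

```text
(no output)
```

View pics/f1.png

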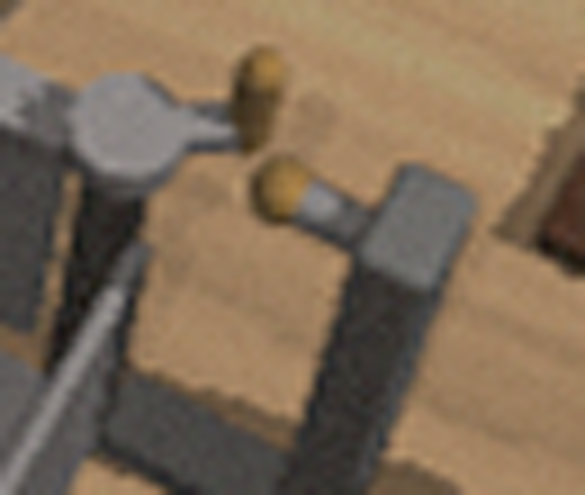

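View pics/f2.png

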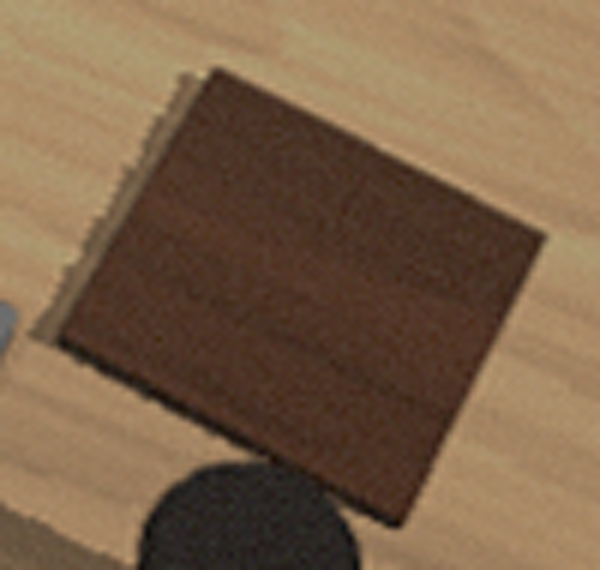

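```bash
python3 - <<'E'
from h import *
def px(u,o,s): return (np.array(u,float)+.5)/s-.5+np.array(o)
d2=lambda u:px(u,(320,135),9); d3=lambda u:px(u,(230,135),8); d1=lambda u:px(u,(225,155),6); f1=lambda u:px(u,(355,225),9); f2=lambda u:px(u,(405,195),6)
T=lambda u,z:ray("top",u,z)[0]; S=lambda u,z:ray("scene",u,z)[0]
pts=[((-60,-104),T(d2((135,495)),.125),S(d1((462,168)),.125)),
((100,-200),T(d2((435,68)),.125),S(d1((28,360)),.125)),
((100,-104),T(d2((165,55)),.125),S(d1((238,472)),.125)),
((0,172),T(d3((121,220)),.16),S(f1((418,228)),.16))]
G=np.array([p[0] for p in pts])/1e3; A=np.array([p[1] for p in pts]);B=np.array([p[2] for p in pts])
for W in(A,B,(A+B)/2):
    a,b=G-G.mean(0),W-W.mean(0); th=np.arctan2((a[:,0]*b[:,1]-a[:,1]*b[:,0]).sum(),(a*b).sum())
    R=np.array([[np.cos(th),-np.sin(th)],[np.sin(th),np.cos(th)]]); t=W.mean(0)-R@G.mean(0)
    print(th,t);print(np.round((W-G@R.T-t)@R*1e3,1).tolist())
h=(T(d3((627,228)),.19)+S(d1((576,272)),.19))/2;print("handle",h,(h-t)@R)
for z in(.13,.14,.16): 
  c=[T(d3((320,245)),z),S(f1((125,130)),z)];print("cap",z,[(x-t)@R for x in c])
for g in[(-38,-143),(75,-143)]:
  g=np.array(g)/1e3; print(g,R@g+t)
tb=[ [g,z] for g in [(-38,-122),(-38,-164),(75,-122),(75,-164)] for z in(.18,)]
for g,z in tb:
  X=np.r_[R@(np.array(g)/1e3)+t,z]; print(g,(proj("top",X)[0]-(320,135))*9+4,(proj("scene",X)[0]-(225,155))*6+2.5)
w=ray("scene",[f2(u) for u in[(217,70),(545,238),(400,525),(62,340)]],.012);print("board",w.mean(0),w)
E
```

```text
-0.05633659382644438 [0.58940284 0.06173921]
[[1.9, -0.1], [-0.1, 1.2], [-1.9, -0.8], [0.2, -0.3]]
-0.06128768668133474 [0.58646113 0.06453053]
[[3.1, -0.7], [-1.1, 1.7], [-2.0, -0.9], [0.0, -0.1]]
-0.058809830575855614 [0.58793174 0.06313499]
[[2.5, -0.4], [-0.6, 1.5], [-2.0, -0.9], [0.1, -0.2]]
handle [0.5862435  0.04204833] [-0.00044594 -0.02114943]
cap 0.13 [array([0.00442274, 0.09929833]), array([-0.00440762,  0.09928009])]
cap 0.14 [array([0.0019753 , 0.09783438]), array([0.00062623, 0.10079997])]
cap 0.16 [array([-0.00291958,  0.09490648]), array([0.01069393, 0.10383973])]
[-0.038 -0.143] [ 0.54159248 -0.07738431]
[ 0.075 -0.143] [ 0.65439712 -0.08402599]
(-38, -122) [196.38454717 412.00634958] [386.21434105 103.93920493]
(-38, -164) [325.35421997 421.18304269] [291.32008694  57.11612598]
(75, -122) [217.44870587  78.81060218] [214.75856628 329.90882667]
(75, -164) [344.18877855  87.66478548] [116.80151987 278.23095578]
board [0.44108487 0.34036113] [[0.35945762 0.27434884]
 [0.37433327 0.4208918 ]
 [0.52241172 0.4053795 ]
 [0.50813685 0.26082439]]
```

```bash
cat >> h.py <<'E'
TH=-.0588; T0=np.array([.5879,.0631]); RG=np.array([[np.cos(TH),-np.sin(TH)],[np.sin(TH),np.cos(TH)]])
def g2w(x,y): return RG@np.array([x,y])+T0
def ori(psi): return (Ro.from_euler('z',psi)*Ro.from_euler('x',np.pi)).as_rotvec()
def st(tag=""):
    s=bot.state(); print(tag,round(s["clock"],2),np.round(s["tcp_pos"],4),"F",np.round(s["contact_force"],1),"M",np.round(s["moment"],2),"gap",round(s["finger_gap"],3)); return s
H0=np.array([0,-.021]); HG=np.array([0,.099])
def hpos(q):
    # handle in world at gate angle q (clockwise)
    d=np.array([0,-.12]); R=Ro.from_euler('z',-q).as_matrix()[:2,:2]; return g2w(*(HG+R@d))
def snap(name,cam,r=None,f=1):
    im=bot.read_camera(cam)[:,:,::-1]
    if r: im=im[r[1]:r[3],r[0]:r[2]]
    cv2.imwrite("pics/"+name,cv2.resize(im,None,fx=f,fy=f,interpolation=cv2.INTER_CUBIC))
E
python3 - <<'E'
from h import *
print(hpos(0),hpos(1.31))
for base in(0,np.pi,-np.pi):
  print("base",base)
  L=[("mould",(.4935,.086,.026),-.17),("board",(.4415,.338,.038),-.1),("front",(*g2w(-.042,-.15),.146),TH),("rear",(*g2w(.078,-.15),.146),TH)]
  for q in(0,.4,.8,1.1,1.31): L.append((f"g{q}",(*hpos(q),.14),TH+np.pi/2-q))
  for n,p,y in L:
    j=bot.ik(p,ori(y+base)); print(n,None if j is None else np.round(j,2))
E
```

```text
[0.58666591 0.04213629] [0.47615768 0.13785385]
base 0
mould [-0.27  0.62  0.01  2.11 -0.01  0.42 -2.  ]
board [-0.53  0.66 -0.32  1.95  0.36  0.59 -2.76]
front [ 0.08  0.48 -0.02  1.9   0.01  0.77 -1.57]
rear [ 0.07  0.63  0.    1.58 -0.    0.93 -1.56]
g0 [ 0.12  0.56 -0.42  1.78  0.29  0.86 -0.5 ]
g0.4 [ 0.06  0.5  -0.37  1.89  0.25  0.79 -0.9 ]
g0.8 [ 0.01  0.46 -0.38  1.98  0.25  0.75 -1.38]
g1.1 [-0.06  0.44 -0.37  2.01  0.23  0.73 -1.73]
g1.31 [-0.15  0.44 -0.32  2.01  0.2   0.72 -1.96]
base 3.141592653589793
mould [-0.01  0.64 -0.38  2.1   0.49  0.49  0.64]
board [-0.15  0.83 -0.98  1.94  0.9   0.89 -0.13]
front [ 0.54  0.55 -0.71  1.88  0.46  0.88  1.11]
rear [ 0.47  0.72 -0.72  1.56  0.52  1.07  1.13]
g0 [ 0.56  0.85 -1.29  1.76  0.88  1.24  2.1 ]
g0.4 [ 0.56  0.79 -1.29  1.88  0.84  1.16  1.64]
g0.8 [ 0.53  0.75 -1.29  1.96  0.82  1.1   1.16]
g1.1 [ 0.38  0.62 -1.07  1.99  0.68  0.94  0.93]
g1.31 [ 0.34  0.62 -1.1   2.    0.69  0.95  0.66]
base -3.141592653589793
mould [-0.01  0.64 -0.38  2.1   0.49  0.49  0.64]
board [-0.15  0.83 -0.98  1.94  0.9   0.89 -0.13]
front [ 0.54  0.55 -0.71  1.88  0.46  0.88  1.11]
rear [ 0.47  0.72 -0.72  1.56  0.52  1.07  1.13]
g0 [ 0.56  0.85 -1.29  1.76  0.88  1.24  2.1 ]
g0.4 [ 0.56  0.79 -1.29  1.88  0.84  1.16  1.64]
g0.8 [ 0.53  0.75 -1.29  1.96  0.82  1.1   1.16]
g1.1 [ 0.38  0.62 -1.07  1.99  0.68  0.94  0.93]
g1.31 [ 0.34  0.62 -1.1   2.    0.69  0.95  0.66]
```

```bash
python3 - <<'E'
from h import *
o=ori(-.17+np.pi)
bot.move_to((.4935,.086,.24),o); st()
bot.line_to((.4935,.086,.11),vel=.15)
snap("m1.png","scene",(270,140,430,260),5); 
E
```

```text
2.83 [0.4938 0.0851 0.2398] F [ 0.3  0.1 -0.5] M [0.01 0.01 0.04] gap 0.999
```

View pics/m1.png

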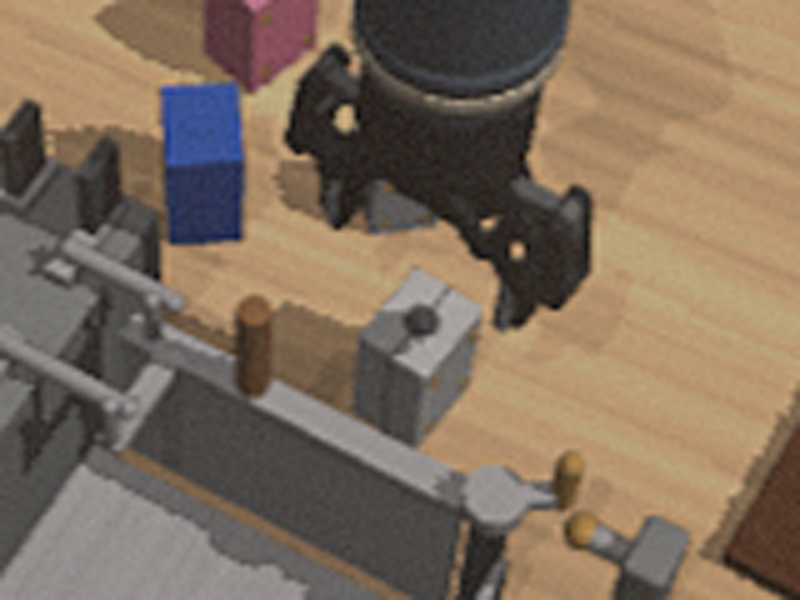

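The large grey mould is between the fingers, hole at crop (422,320), finger tips at (340,220) and (510,320). Descending.

```bash
python3 - <<'E'
from h import *
h=bot.line_to((.4935,.086,.026),vel=.1,until_force=12); print(h); st()
bot.close_gripper(40); st("closed")
bot.line_to((.4935,.086,.056),vel=.1); st("lift")
snap("m2.png","scene",(270,140,430,260),5)
E
```

```text
False
 4.89 [0.4938 0.0862 0.0264] F [0.  0.4 0.2] M [ 0.03 -0.01 -0.01] gap 0.999
closed 5.38 [0.4938 0.0861 0.0264] F [0.2 0.6 6. ] M [-0.09  0.09 -0.04] gap 0.462
lift 5.83 [0.4935 0.0857 0.0559] F [ 0.2  0.2 -4.2] M [-0.02 -0.02  0.03] gap 0.464
```

View pics/m2.png

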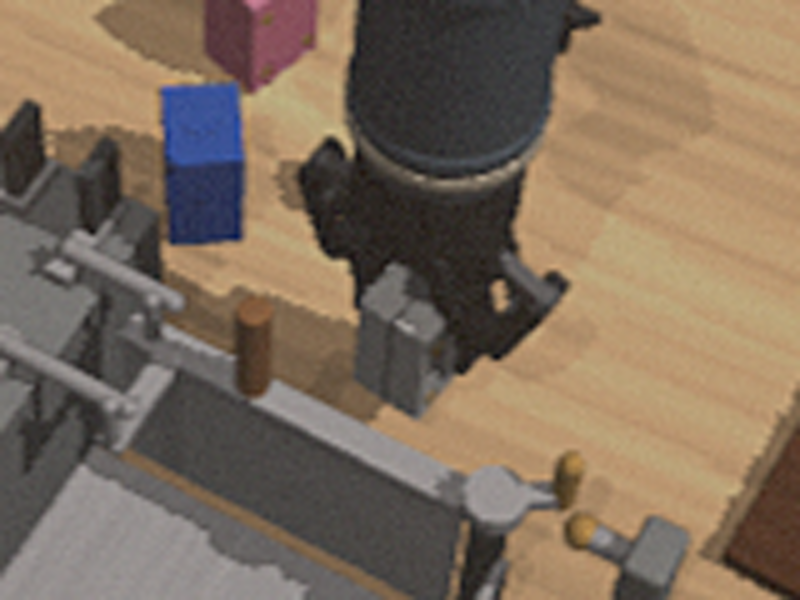

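The mould is held upright in the gripper (crop 400,340), and the weight reading is 4.2 N. Moving it to the board.

```bash
python3 - <<'E'
from h import *
o=ori(-.10+np.pi)
bot.line_to((.4935,.086,.10),vel=.2)
bot.line_to((.4415,.338,.10),ori=o,vel=.2); st("over")
h=bot.line_to((.4415,.338,.045),vel=.12); st()
h=bot.line_to((.4415,.338,.034),vel=.02,until_force=4); print(h); st("down")
snap("p1.png","scene",(380,170,540,290),5)
E
```

```text
over 7.67 [0.4419 0.3366 0.0997] F [ 0.5  0.2 -4. ] M [-0.02  0.02  0.02] gap 0.463
 8.28 [0.4416 0.3381 0.0452] F [-0.6 -0.1 -3.6] M [ 0.01 -0.02 -0.08] gap 0.465
True
down 8.7 [0.4419 0.3383 0.0383] F [-0.4  0.2  5.9] M [-0.04  0.   -0.06] gap 0.465
```

View pics/p1.png

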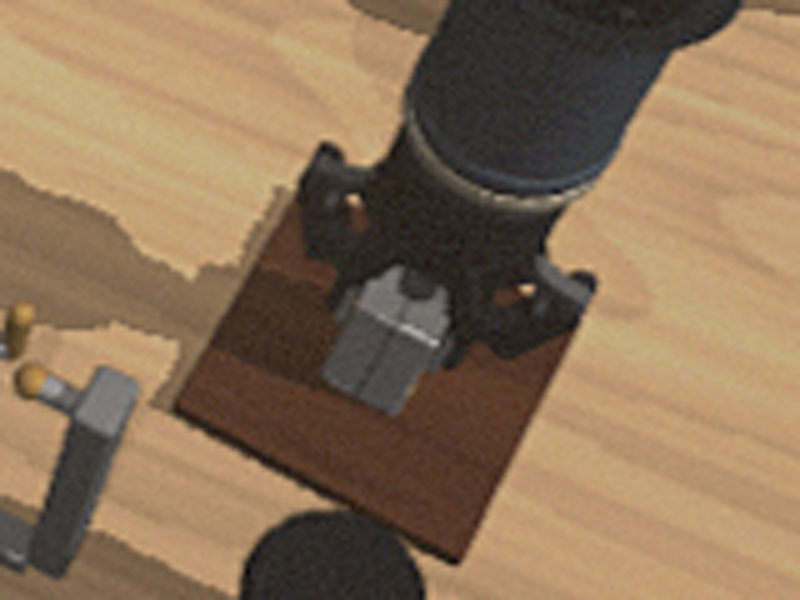

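The mould stands on the board (crop 385,340), and contact came at the expected height. Releasing it and going to the front catch.

```bash
python3 - <<'E'
from h import *
bot.ungrasp()
bot.line_to((.4415,.338,.26),vel=.2); st("up")
snap("p2.png","scene",(380,170,540,290),5)
p=g2w(-.042,-.150)
bot.move_to((*p,.26),ori(TH+np.pi)); 
bot.line_to((*p,.20),vel=.15);st("pre")
snap("k1.png","scene",(220,130,380,250),5); snap("k1t.png","top",(290,110,400,200),7)
E
```

```text
up 10.53 [0.4412 0.3375 0.259 ] F [ 0.2 -0.1 -0.3] M [-0.01  0.02  0.08] gap 1.0
pre 12.72 [ 0.5375 -0.0833  0.2005] F [ 0.2 -0.7 -0.6] M [-0.01 -0.05 -0.04] gap 1.005
```

View pics/p2.png

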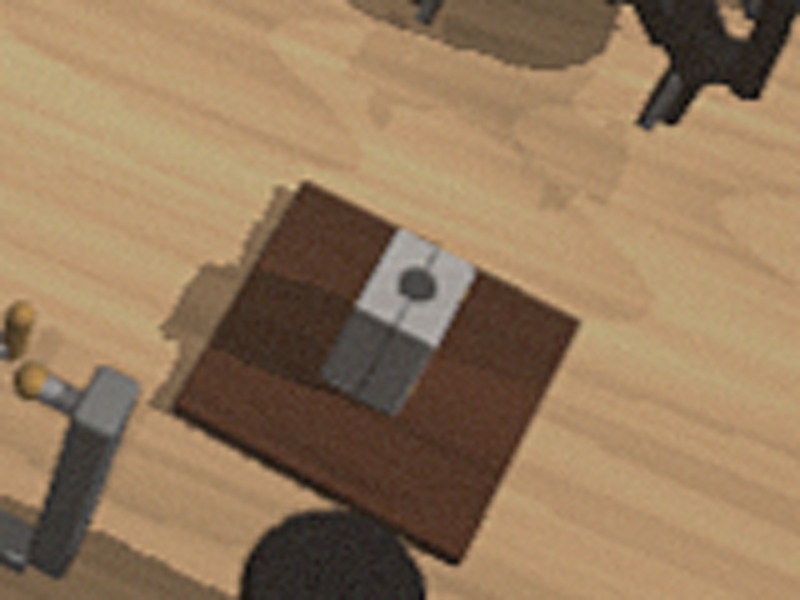

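View pics/k1.png

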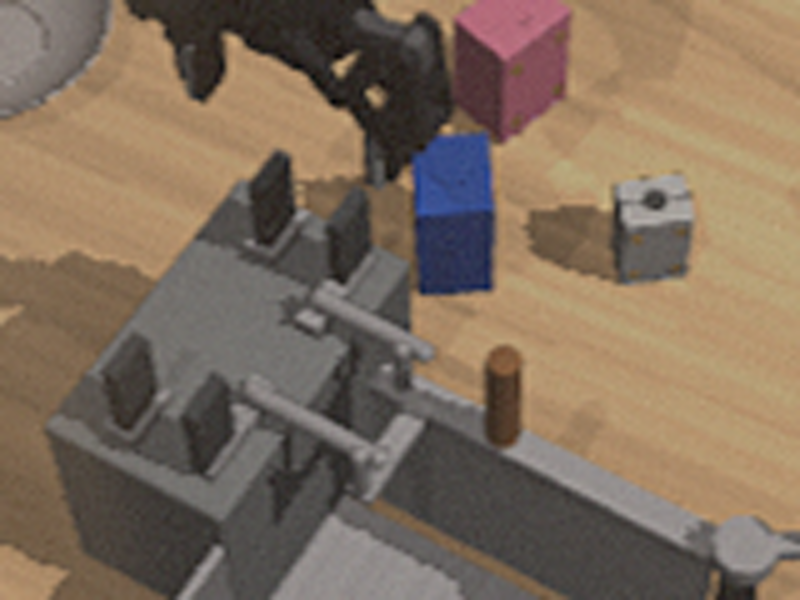

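View pics/k1t.png

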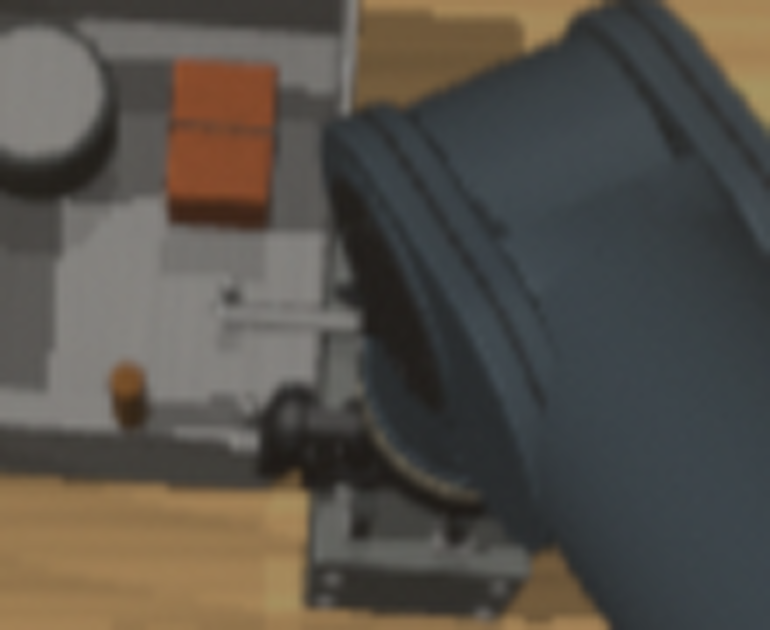

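```bash
python3 - <<'E'
from h import *
for y in(-.05,.05,-.0425,.0425):
  q=g2w(-.042,-.15+y)-g2w(-.042,-.15)+[.5375,-.0833]
  print(y,(proj("scene",np.r_[q,.213])[0]-(220,130))*5+2)
for y in(-.118,-.168): print((proj("scene",np.r_[g2w(-.038,y),.18])[0]-(220,130))*5+2)
E
```

```text
-0.05 [200.2700482   89.83560711]
0.05 [392.71099438 183.53363305]
-0.0425 [214.37190849  96.7016951 ]
0.0425 [377.93957791 176.34154327]
[354.34194431 215.21078965]
[260.20164117 168.76154098]
```

Mould stands alone on the board (p2: 415,285). k1 shows the fingers straddling the front pair, with tips (200,90) and (378,175) above the plates (270,160) and (350,200).

```bash
python3 - <<'E'
from h import *
p=g2w(-.042,-.150)
print(bot.line_to((*p,.141),vel=.08,until_force=8)); st("down")
bot.close_gripper(30); st("closed"); bot.sleep(.3); st("")
snap("k2.png","scene",(220,130,380,250),5)
E
```

```text
False
down 13.71 [ 0.5375 -0.084   0.1413] F [ 0.4  0.1 -0.1] M [0.02 0.   0.03] gap 1.0
closed 14.24 [ 0.5376 -0.0855  0.142 ] F [-1.7 -2.6 12. ] M [-0.44  0.38  0.15] gap 0.368
 14.54 [ 0.5376 -0.0855  0.142 ] F [-2.5 -2.8 12.3] M [-0.49  0.4   0.15] gap 0.37
```

View pics/k2.png

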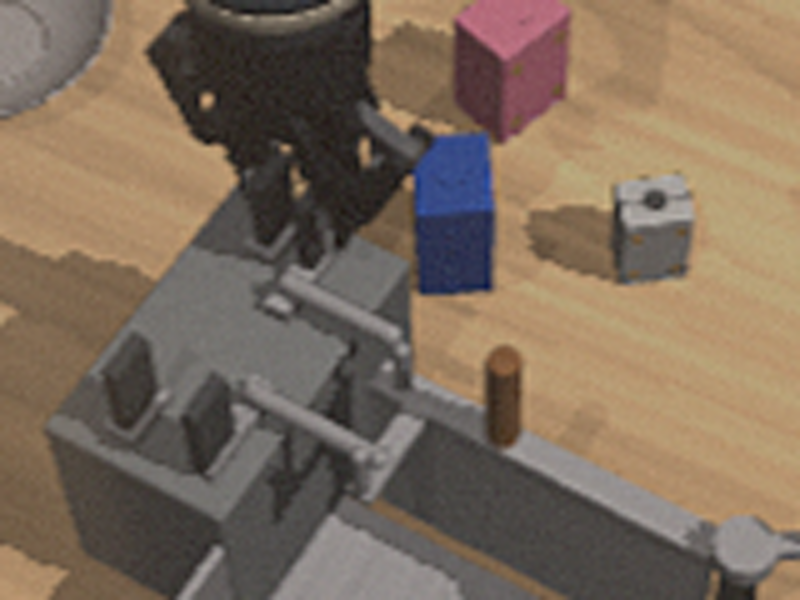

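The front tab now sits against its rest pair (tab at 313,235) and the bolt has drawn back; gap 0.37 ≈ 31.5 mm, so it is fully squeezed. Next, the rear.

```bash
python3 - <<'E'
from h import *
p=g2w(-.042,-.150); r=g2w(.078,-.150)
bot.ungrasp(); st("open")
bot.line_to((*p,.215),vel=.15)
bot.line_to((*r,.215),vel=.15); st("rear pre")
snap("k3.png","scene",(220,130,380,250),5)
print(bot.line_to((*r,.141),vel=.08,until_force=8)); st("down")
E
```

```text
open 15.17 [ 0.5371 -0.0841  0.1409] F [ 0.9  0.5 -0.4] M [ 0.02 -0.01 -0.02] gap 0.998
rear pre 16.76 [ 0.6563 -0.091   0.2146] F [-0.2 -0.3  0.3] M [-0.04  0.03  0.02] gap 0.999
False
down 17.88 [ 0.6573 -0.0911  0.1416] F [0.2 0.4 0.1] M [0.01 0.01 0.  ] gap 1.0
```

View pics/k3.png

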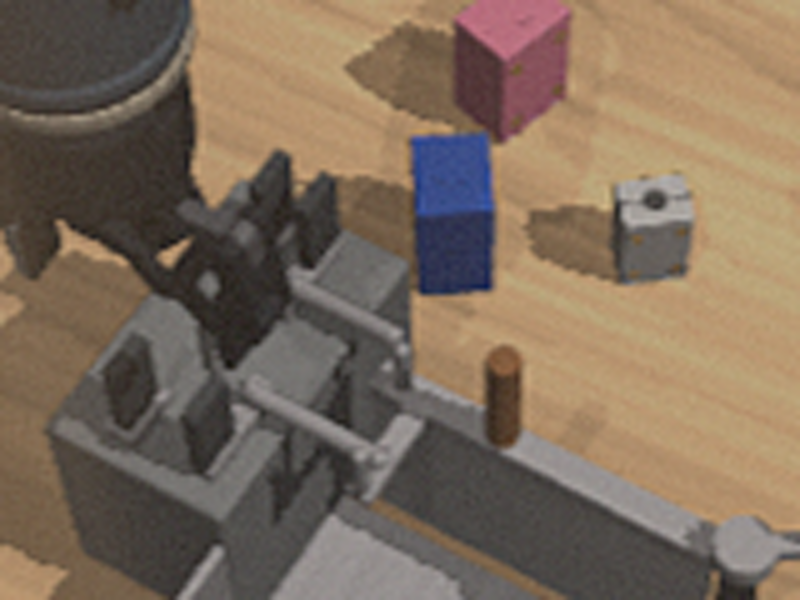

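The front tab stayed squeezed (crop 322,215). The fingers stand over the rear pair, and the descent met no contact. Squeezing now.

```bash
python3 - <<'E'
from h import *
r=g2w(.078,-.150)
bot.close_gripper(30); st("closed"); bot.sleep(.2); st()
bot.ungrasp(); bot.line_to((*r,.235),vel=.15)
h=hpos(0); bot.move_to((*h,.26),ori(TH+np.pi/2)); st("over handle")
snap("k4.png","scene",(220,130,420,280),4)
print(np.round(bot.state()["joint_positions"],2))
E
```

```text
closed 18.42 [ 0.6574 -0.0923  0.1423] F [-1.9 -2.  10.1] M [-0.17  0.36  0.13] gap 0.372
 18.62 [ 0.6574 -0.0923  0.1422] F [-1.2 -1.1  9.2] M [-0.23  0.32  0.11] gap 0.369
over handle 21.38 [0.5866 0.0417 0.2595] F [-0.3  0.4 -0. ] M [ 0.07 -0.03 -0.03] gap 0.998
[ 0.19  0.46 -0.52  1.62  0.25  1.13 -0.45]
```

View pics/k4.png

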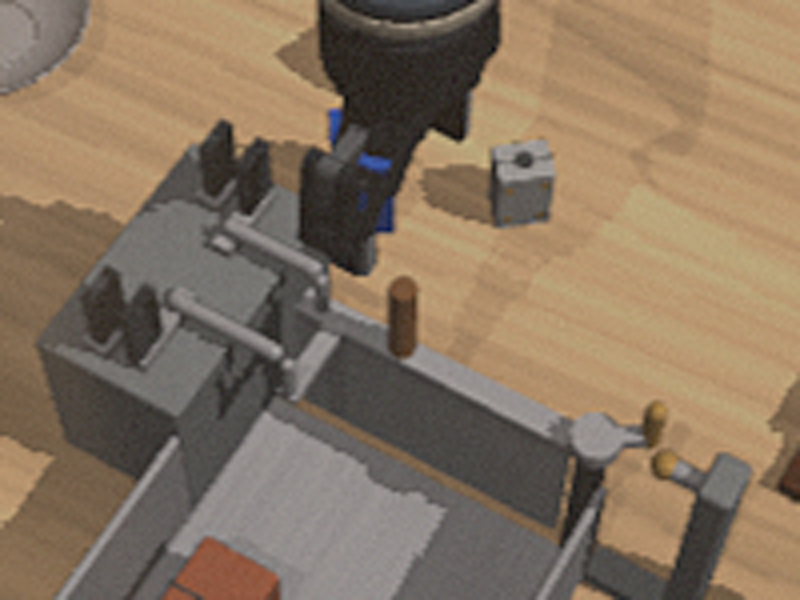

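Both pairs are drawn together (crop 235,165 and 125,320), the gap was 0.37 both times, and the gate is still shut. Taking the handle.

```bash
python3 - <<'E'
from h import *
h=hpos(0)
print(bot.line_to((*h,.144),vel=.12,until_force=8)); st("down")
bot.close_gripper(40); st("closed")
snap("k5.png","scene",(220,130,420,280),4)
E
```

```text
False
down 22.54 [0.5871 0.0423 0.1447] F [ 0.7 -0.5 -0.6] M [ 0.01 -0.01  0.04] gap 1.001
closed 23.18 [0.5871 0.0421 0.1442] F [ 1.6 -0.   2.2] M [-0.08 -0.26 -0.02] gap 0.176
```

View pics/k5.png

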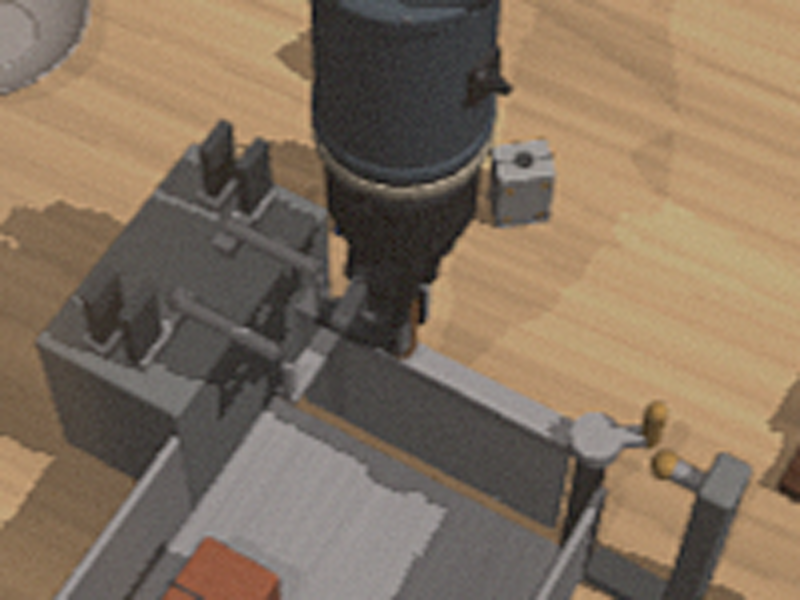

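```bash
python3 - <<'E'
from h import *
for q in np.arange(.1,1.11,.1):
    bot.line_to((*hpos(q),.144),ori=ori(TH+np.pi/2-q),vel=.06); s=st(round(q,2))
    if np.linalg.norm(s["contact_force"])>30: print("STOP");break
snap("q1.png","scene",(220,110,420,260),4)
E
```

```text
0.1 23.58 [0.5751 0.0433 0.1442] F [1.8 0.1 2.3] M [-0.15 -0.26 -0.04] gap 0.172
0.2 23.93 [0.5635 0.0458 0.1442] F [ 2. -1.  4.] M [-0.28 -0.19  0.02] gap 0.174
0.3 24.28 [0.552  0.0494 0.1442] F [ 0.2 -1.7  4.8] M [-0.3  -0.13  0.08] gap 0.18
0.4 24.63 [0.5412 0.0539 0.1441] F [ 1.4 -3.5  5.8] M [-0.63 -0.27  0.09] gap 0.174
0.5 24.98 [0.5306 0.0596 0.1441] F [ 1.2 -5.2  8. ] M [-1.   -0.18  0.14] gap 0.173
0.6 25.33 [0.5204 0.0666 0.1441] F [-0.3 -2.9  5.2] M [-0.64 -0.11  0.08] gap 0.178
0.7 25.68 [0.5108 0.0746 0.1441] F [-1.7 -2.7  7. ] M [-0.6   0.31  0.11] gap 0.179
0.8 26.03 [0.5022 0.0836 0.1441] F [-2.5 -1.8  8.6] M [-0.4   0.47  0.01] gap 0.174
0.9 26.38 [0.4948 0.0931 0.1441] F [-4.  -1.7 11.9] M [-0.32  0.8   0.06] gap 0.176
1.0 26.73 [0.4885 0.1028 0.1441] F [-3.6 -4.2 11.7] M [-0.79  0.66  0.13] gap 0.173
1.1 27.08 [0.483  0.1136 0.1441] F [-4.6 -3.8 13.5] M [-0.8   0.84  0.17] gap 0.172
```

View pics/q1.png

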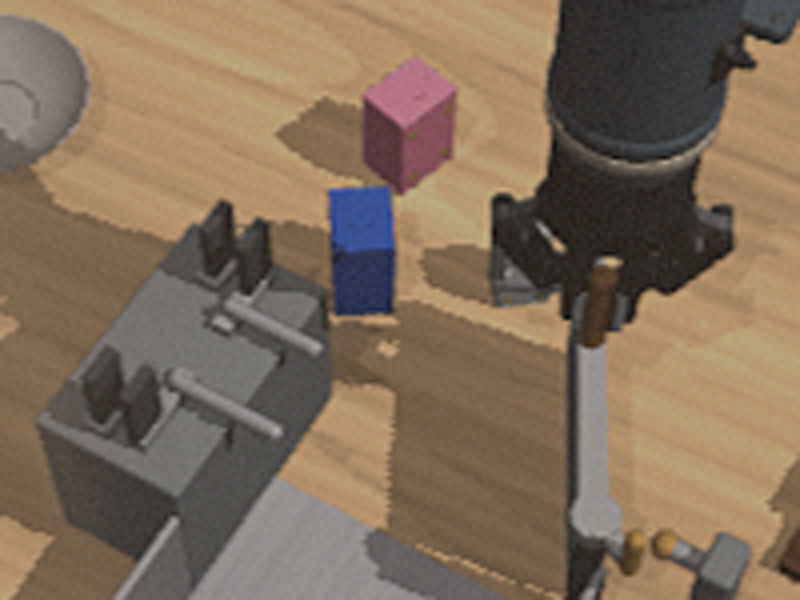

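```bash
python3 - <<'E'
from h import *
print("cmd",hpos(1.1))
u=lambda a:(np.array(a,float)+.5)/4-.5+(220,110)
print("handle top",ray("scene",u((606,263)),.19), "handle base",ray("scene",u((594,345)),.125),"hinge",ray("scene",u((597,515)),.14),g2w(*HG))
print("pred top px",(proj("scene",np.r_[hpos(1.1),.19])-(220,110))*4+1.5,(proj("scene",np.r_[g2w(*HG),.14])-(220,110))*4+1.5)
snap("q2t.png","top",(250,130,370,230),6)
snap("q2.png","scene",(320,140,400,220),7)
E
```

```text
cmd [0.48375906 0.11387618]
handle top [[0.47432508 0.11196743]] handle base [[0.48571512 0.11649301]] hinge [[0.59269175 0.16393978]] [0.59371785 0.16192891]
pred top px [[602.27323152 276.96162225]] [[592.78011893 514.99112731]]
```

View pics/q2t.png

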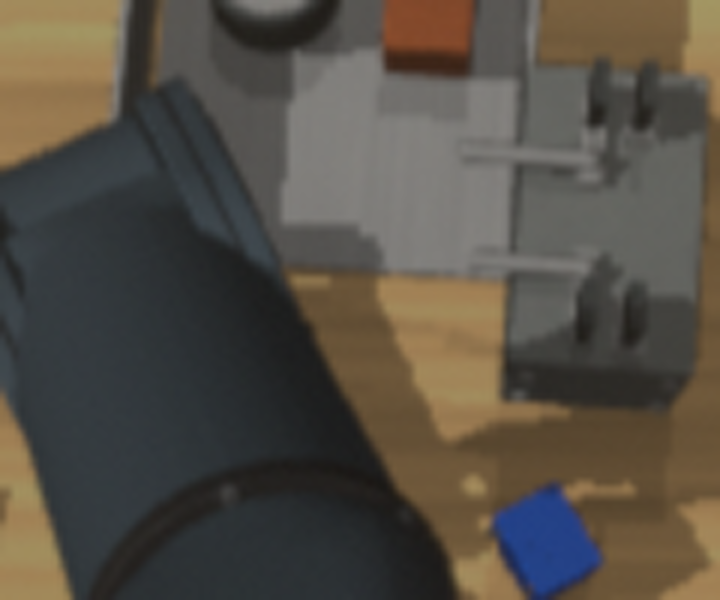

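View pics/q2.png

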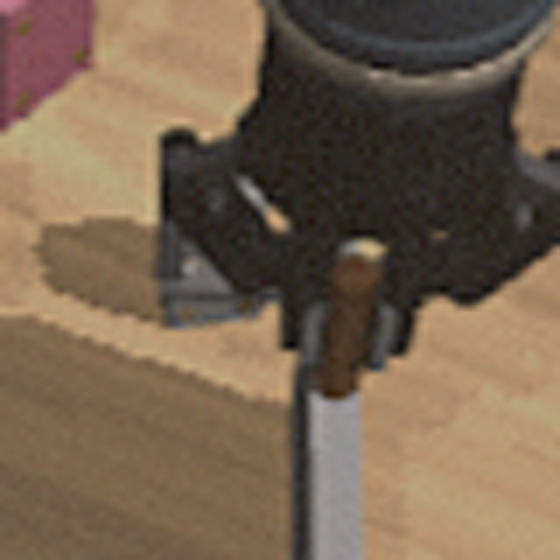

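The gate is past the detent with the bolts clear (q1: 320,345 and 275,430), and the handle is in the pads (q2: 345,330). Going on to about 75°.

```bash
python3 - <<'E'
from h import *
for q in (1.2,1.26,1.315):
    bot.line_to((*hpos(q),.144),ori=ori(TH+np.pi/2-q),vel=.05); s=st(q)
bot.sleep(.5); st()
snap("r1.png","scene"); snap("r2.png","scene",(310,130,410,260),4.6)
E
```

```text
1.2 27.62 [0.4785 0.1248 0.1441] F [-5.4 -4.3 13.2] M [-0.66  1.    0.18] gap 0.173
1.26 27.92 [0.4764 0.1318 0.1441] F [-6.  -4.2 13.1] M [-0.69  1.07  0.19] gap 0.17
1.315 28.2 [0.4748 0.1383 0.1441] F [-5.8 -3.7 14.2] M [-0.64  1.16  0.21] gap 0.178
 28.7 [0.4749 0.1381 0.1441] F [-7.  -3.8 14.1] M [-0.64  1.21  0.23] gap 0.176
```

View pics/r1.png

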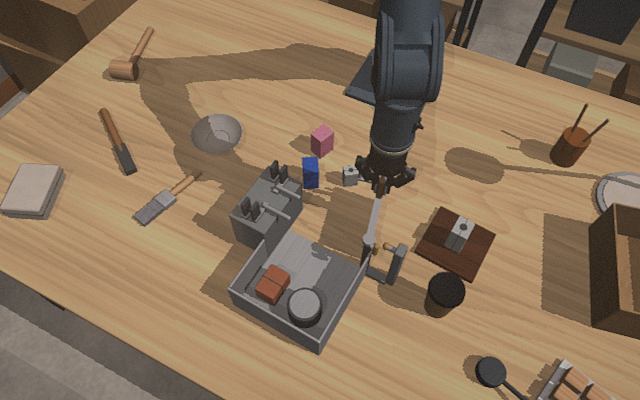

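View pics/r2.png

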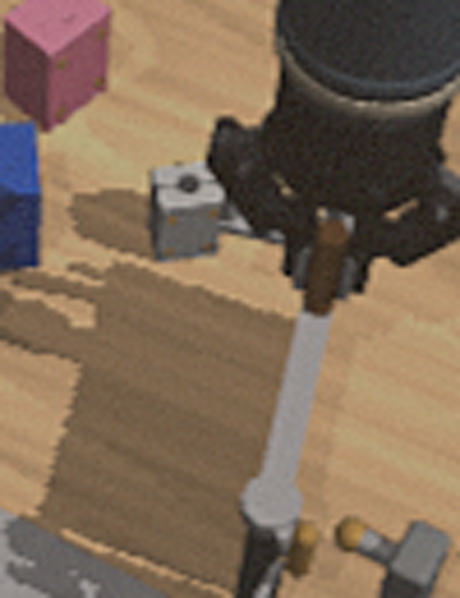

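```bash
python3 - <<'E'
from h import *
u=lambda a:(np.array(a,float)+.5)/4.6-.5+(310,130)
b=ray("scene",u((318,310)),.125)[0]; e=ray("scene",u((278,470)),.125)[0]
def ang(v): g=RG.T@v; return np.degrees(np.arctan2(-g[0],-g[1]))
print(b,hpos(1.315),ang(b-e),ang(b-g2w(*HG)), ang(bot.state()["tcp_pos"][:2]-g2w(*HG)), np.linalg.norm(bot.state()["tcp_pos"][:2]-g2w(*HG)))
# bystanders and mould: diff against first scene picture
a=cv2.imread("pics/scene0.png").astype(int); c=cv2.imread("pics/r1.png").astype(int)
for n,r in dict(pan=(185,112,245,156),cup=(425,270,468,318),brush=(133,168,203,226),blue=(300,155,320,190),pink=(308,122,336,156)).items():
    print(n,np.abs(a-c)[r[1]:r[3],r[0]:r[2]].mean().round(1))
E
```

```text
[0.47735595 0.13938887] [0.47603878 0.13844195] 75.23350612589967 75.6682251373228 75.27423891866871 0.12121114764770974
pan 18.2
cup 6.3
brush 10.2
blue 8.0
pink 7.8
```

The gate measures about 75° both in the image and from the arm's pose. The mould is upright on the board (r1: 462,232). The pan, cup and brush are where they were; the pan differs only by the arm's shadow. Handing in.

```bash
python3 - <<'E'
from h import *
bot.finish_job(); print("done")
E
```

```text
the job is handed in; nothing more can be done
done
```

The job is handed in at about 29 s on the robot's clock, with the gripper still holding the gate open.

- **Mould:** I moved the larger grey mould onto the middle of the dark board. The last picture shows it standing upright there.
- **Catches:** I squeezed the front catch first, then the rear. Both stopped at a finger gap of about 31.5 mm, against 32 mm nominal for fully squeezed. The pictures showed both tabs staying squeezed and both bolts clear of the gate.
- **Gate:** I swung it by the handle past its detent. It measured about 75.2° from the picture and 75.3° from the arm's pose. The handle was in the pads, and the force on the tool was about 16 N.
- **Pan, cup and brush:** They look unmoved between the first and last pictures. The pan's image differed most in the comparison, which I put down to the arm's shadow.
- **Disagreements:** The two cameras disagreed by about 3–10 mm in x, so I used the average. An upward force on the tool grew to about 14 N while the gate swung; I did not find the cause, but it stayed steady and far below the limit.

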